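# Refill the reagent carrier and clip on its green marker

## Task

Put the two loose black-capped reagent bottles upright into the two empty wells of the white carrier, one in each, right down. Then take the green spring clip off its parking stand by squeezing its handles, and clamp it upright on the top edge of the carrier's metal end plate, jaws well over the edge, to mark the carrier as ready. Leave the bottles already in the carrier, the white bottle and the timer where they are, and let go of everything.

Things in the scene. Friction and masses are not known exactly. Their poses are not given: they have to be found in the camera images.
- carrier: White plastic reagent carrier, fixed to the bench: block 52 (x) x 222 (y) x 25 mm high with four round wells in a row along y, 44 mm apart, 37 mm in diameter, 18 mm deep (floor 7 mm above the bench), and an upright aluminium end plate near its +y end. Origin at the centre of its underside, z up. Two wells hold a bottle, two are empty; which ones differs each time.
- well_1 (a point): Centre of the mouth of well 1 of the carrier, 25 mm above the bench (well floor 18 mm below it) (the well farthest from the end plate).
- well_2 (a point): Centre of the mouth of well 2 of the carrier, 25 mm above the bench (well floor 18 mm below it).
- well_3 (a point): Centre of the mouth of well 3 of the carrier, 25 mm above the bench (well floor 18 mm below it).
- well_4 (a point): Centre of the mouth of well 4 of the carrier, 25 mm above the bench (well floor 18 mm below it) (43 mm from the end plate).
- plate_top (a point): Middle of the top edge of the carrier's end plate, 90 mm above the bench. The plate is 4 mm thick along this frame's y and 50 mm wide along its x; z up. Bare plate for 51 mm below the edge.
- bottle_1: black-capped dark reagent bottle, round, 31 mm diameter, 61 mm tall, about 60 g; origin at the centre of its underside, z up through the cap. Already stands in a well of the carrier; leave it.
- bottle_2: black-capped dark reagent bottle, round, 31 mm diameter, 61 mm tall, about 60 g; origin at the centre of its underside, z up through the cap. Already stands in a well of the carrier; leave it.
- spare_1: black-capped dark reagent bottle, round, 31 mm diameter, 61 mm tall, about 60 g; origin at the centre of its underside, z up through the cap. Stands loose on the bench, to go into an empty well.
- spare_2: black-capped dark reagent bottle, round, 31 mm diameter, 61 mm tall, about 60 g; origin at the centre of its underside, z up through the cap. Stands loose on the bench, to go into an empty well (either spare in either well).
- white_bottle: White reagent bottle with a white cap, 27 mm diameter, 51 mm tall; origin at the centre of its underside. A bystander on the bench among the spares; leave it.
- timer: Round white timer with a red dial, 58 mm across, 36 mm tall; origin at the centre of its underside. A bystander; leave it.
- tower: Tall beige-white instrument cabinet behind the work, fixed: 125 mm wide (y), 520 mm high, its front face 122 mm toward -x from this origin (centre of its underside). An obstacle: keep gripper and wrist clear of it.
- tube_rack: Wire rack with capped blood tubes, fixed: 41 (x) x 152 (y) mm, tubes up to 93 mm high; origin at the centre of its underside. An obstacle in front of the carrier; leave it.
- stand: Parking stand of the clip, fixed: black base 70 (x) x 60 (y) x 12 mm with an upright steel plate, 4 mm thick along y and 50 mm wide along x. Origin at the centre of its underside, z up.
- stand_top (a point): Middle of the top edge of the parking stand's plate, 60 mm above the bench; x along the edge, y across the plate.
- clip: Green sprung clip like a big clothes peg, 22 mm wide (x), 86 mm tall, about 50 g, clamped upright on the stand's plate, jaws down, handles up, jaw tips 18 mm below the plate's edge. Origin midway between the jaw tips, z up through the handles; jaws open along y. Rubber pads from the tips to 18 mm above them; the slot for a plate is free to 26 mm above the tips.
- clip_hinge (a point): Middle of the clip's hinge pin (along x), 40 mm above the origin; stays midway between the handles while they are squeezed. The body clip is the +y half, so in level squeezing fingers it tilts about 0.18 rad about x. Let go, the spring shuts the jaws with about 6 N.
- clip_grip (a point): Good place to squeeze, on the clip's mid-plane 74 mm above its origin, from above, fingers closing along y (tips down to 55 mm above the origin). The handles reach from 43 to 86 mm above the origin, splayed in a V: over their outer faces 44 mm at the top, 32 mm low down. It also tilts with the +y half.
- clip_jaw (a joint): Opening of the clip's hinge, rad: 0 clamped flat on a 4 mm plate, -0.09 shut on nothing, 0.36 squeezed to its stop, where the handles' outer faces are parallel, 28 mm apart, and the jaw tips about 18 mm apart. Reaching the stop takes about 13 N on the handles; 20 N or more holds the clip firmly there.

How it is judged:
By the outcome, as a careful person would: the job done as asked, in the order asked, and still so for the second after the job is handed in, with the robot touching nothing.
It also fails if it takes over 72 s, if anything falls off the work surface, if the arm or the gripper's body presses on something with over 40 N, if the wrist force passes 120 N, or if a joint passes its speed limit or range.

## Robot

A 6-joint arm with a two-finger parallel gripper is mounted at the origin on a cart in front of the work surface, level with it; the furniture and walls round the work are solid. World frame = base frame: x ahead of the robot, y to its left, z up, the work surface at z = 0. Lengths are in mm, angles in rad, forces in N, time in s.
With the tool pointing down it reaches from about 350 to 975 mm from the base axis. Payload 7.1 kg.
Tool frame: the origin (TCP) lies midway between the tips of the shut fingers; the grasp point (between the pads) lies 19 mm behind it (r.pinch_z is the distance from the TCP to the grasp point, in mm); z points along the fingers, y is the line along which they close (so a half turn about z gives the same grasp; the last joint's range is limited). The gripper opens to 88 mm and grips with 3 to 60 N. Pads are 20 mm wide; open, the fingers measure 115 mm over their backs; the gripper's body (75 mm by 178 mm) begins 61 mm behind the grasp point.
Start: joints at [1.198, 0.423, 1.63, -0, 1.089, -0.019], TCP at [216.508, 586.284, 196.775] pointing down, gripper open.
Joint ranges: [-3, 3], [-0.9, 2.11], [0.09, 2.58], [-1.31, 4.45], [0.11, 2.69], [-2.54, 2.54]. Speed limits (rad/s): [2.39, 2.39, 3.01, 3.14, 3.14, 3.14].

## Interface

Orientations are given as a unit quaternion [w, x, y, z].
In Python, from station import r gives the robot as it stands.
- The arm moves only by the tool jog_arm, called after "Emit:" by a JSON object that holds its "name" and its "arguments", one argument or row to a line. Schema: {"type":"object","properties":{"ticks":{"type":"array","items":{"type":"array","items":{"type":"number"},"minItems":4,"maxItems":4},"minItems":1,"maxItems":5},"finger_gap":{"type":"number"},"force":{"type":"number"},"only":{"type":"string"},"quiet":{"type":"boolean"},"lines":{"type":"string"}},"required":["ticks"],"additionalProperties":false}. ticks is a list of rows, 1 to 5 of them, each of 4 numbers: dx, dy, dz in mm, then a turn about the tool's z in rad; each row is the pose to reach, as a shift and turn from the pose commanded when the call began, along the tool's axes at that moment; what a row does not reach only later rows make up. A row lasts 1/12 s, in which the tool goes at most 41.7 mm and 0.125 rad, less where a joint would pass 70% of its speed; a pose out of reach is approached as far as the arm can. finger_gap is the opening from 0.0 (shut) to 1.0 (fully open), set as the call begins (left out keeps the last). The fingers move at their own pace and stop on an object; force is the grip in N (left out, the last holds). Time passes only in rows, so rows that do not move let the fingers close. The tool returns the time, the measured TCP pose, the force, the opening and the grip force at its end. only (a regular expression) keeps the lines of the reply that match it, lines (a string "A,B") keeps lines A to B, and quiet returns only ok. Input that does not fit is refused with a message, and nothing moves.
- r.get_obs(): the state, without advancing time (a new reading comes with each control period).
- r.snapshot(name): name is "scene" or "side" or "wrist"; returns the picture (420x560x3 uint8, red, green, blue); there is no depth.
- r.calibration(name): a dict with "intrinsics" (3x3 intrinsics, pixels), "rvec" (rotation vector, rad) and "tvec" (3), from world to camera coordinates, as OpenCV has them. Camera axes: x right, y down, z forward; pixel columns grow to the right and rows downward; lengths in mm; the calibration is good to about 2 mm. A picture is of the moment at which its call begins: read the wrist's pose just before it. calibration takes no time and is no camera call; for the wrist camera it gives the pose at the moment of the call.
- r.close_job(): hands the job in; it is judged then, once.
The state is a dict: "clock": time; "qpos": joint angles; "joint_velocities": joint speeds; "joint_torque": joint torques, N m; "eef_pos": TCP position; "tcp_rot": TCP orientation; "wrist_force": force on the tool from outside, world axes, zero at the start; "moment": the same for the moment, N m; "finger_gap": opening from 0.0 (shut) to 1.0 (fully open); "grasp_force": force on a finger pad.
Only numpy, scipy, OpenCV 4.12 (cv2) and the standard library are available. Lean on these libraries where they do the work, as an engineer would, in place of code of your own. Each camera call takes 0.05 s, during which the arm holds its last target. There are 200 camera calls.

## Working session

There is one attempt and no reset: what is moved stays moved. The work goes in short steps, Python scripts to look and compute and a tool call to move; the robot and the scene stay as the last step left them, time stands still between calls to the robot, and variables do not carry over. Pictures are saved under pics/ and viewed, at most 10 in all, crops included, and the job is handed in when it is done.

```bash
mkdir -p pics; ls; python3 - <<'E'
from station import r
import cv2
for n in ["scene","side","wrist"]:
    im=r.snapshot(n); cv2.imwrite(f"pics/{n}0.png",im[:,:,::-1])
    c=r.calibration(n); print(n,c)
print(r.get_obs())
a=cv2.imread("pics/scene0.png")
E
```

```text
pics
scene {'intrinsics': array([[459.21848543,   0.        , 276.10135285],
       [  0.        , 459.21848543, 206.76356788],
       [  0.        ,   0.        ,   1.        ]]), 'rvec': array([ 1.23625129, -2.41668903,  0.82486501]), 'tvec': array([262.3943155 , 416.04101287, 663.47847336])}
side {'intrinsics': array([[532.96744231,   0.        , 276.46466937],
       [  0.        , 532.96744231, 217.40678278],
       [  0.        ,   0.        ,   1.        ]]), 'rvec': array([ 0.17141753, -2.57751124,  1.67643782]), 'tvec': array([528.08935631, 143.29378577, 998.67543712])}
wrist {'intrinsics': array([[367.36349802,   0.        , 282.58399749],
       [  0.        , 367.36349802, 203.14764386],
       [  0.        ,   0.        ,   1.        ]]), 'rvec': array([-2.3970035 , -1.66901968, -0.21674007]), 'tvec': array([-624.40213718,  -30.97442405,  389.02112629])}
{'clock': 0.15, 'qpos': array([ 1.19801737e+00,  4.23668852e-01,  1.63049212e+00,  1.02837620e-05,
        1.08860165e+00, -1.89889682e-02]), 'joint_velocities': array([ 0.00038531, -0.00260441, -0.00175135,  0.0005482 , -0.00287225,
        0.00025254]), 'joint_torque': array([-2.94327638e-04, -5.44983602e+01, -2.73915911e+01,  6.44410355e-02,
        2.04820500e-02, -5.83077463e-05]), 'eef_pos': array([216.33537593, 585.87967925, 196.18684433]), 'tcp_rot': array([-1.18325245e-04,  1.75976195e-01,  9.84394249e-01, -5.72913157e-04]), 'wrist_force': array([-0.04740359,  0.0212233 ,  0.41610836]), 'moment': array([ 0.055672  , -0.00091893, -0.01383095]), 'grasp_force': 0.0, 'finger_gap': 0.9987475287708307}
```

View pics/scene0.png

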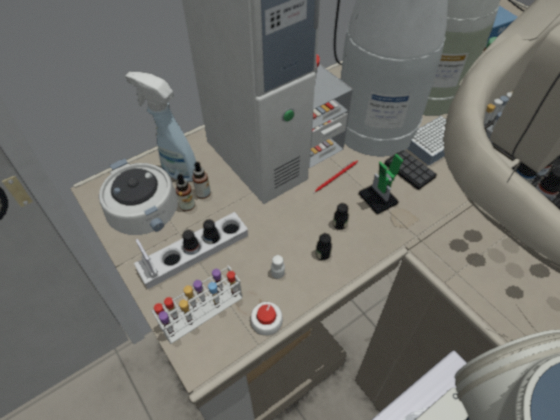

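View pics/side0.png

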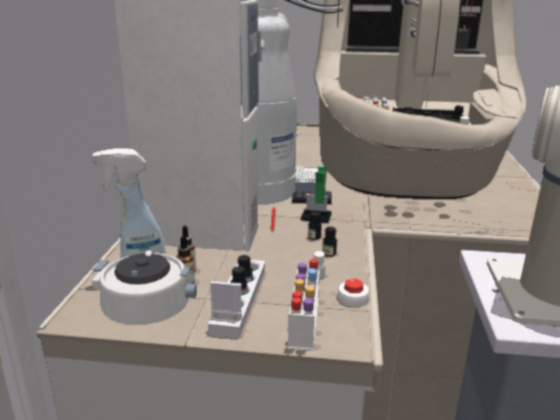

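View pics/wrist0.png

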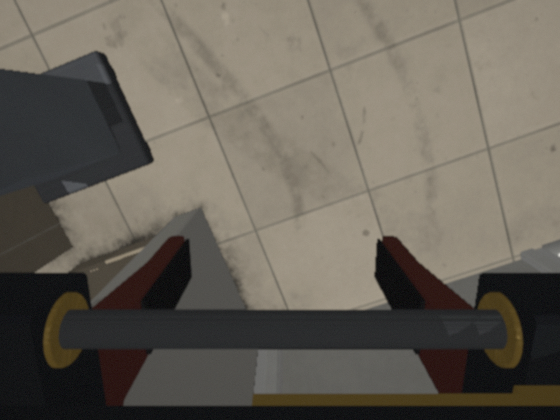

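The scene camera shows the plate at about (147,258), with empty well 4 at (172,258) and empty well 1 at (231,227). The spares are at (342,215) and (324,245), the white bottle at (278,265), and the clip at (386,175). I'll zoom in for more precise positions.

```bash
python3 - <<'E'
import cv2
a=cv2.imread("pics/scene0.png")
c=cv2.resize(a[145:345,125:425],None,fx=8/3,fy=8/3,interpolation=cv2.INTER_CUBIC)
cv2.imwrite("pics/c1.png",c)
a=cv2.imread("pics/side0.png")
c=cv2.resize(a[155:345,185:385],None,fx=3,fy=3,interpolation=cv2.INTER_CUBIC)
cv2.imwrite("pics/c2.png",c)
E
```

```text
(no output)
```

View pics/c1.png

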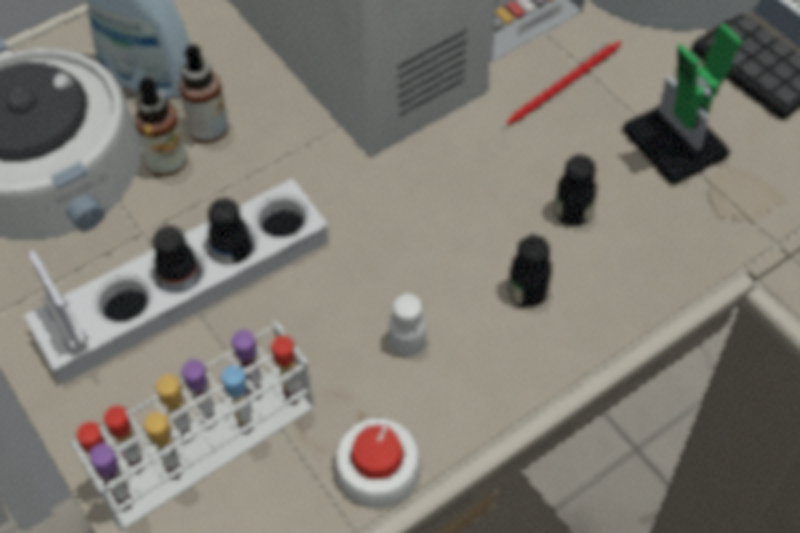

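View pics/c2.png

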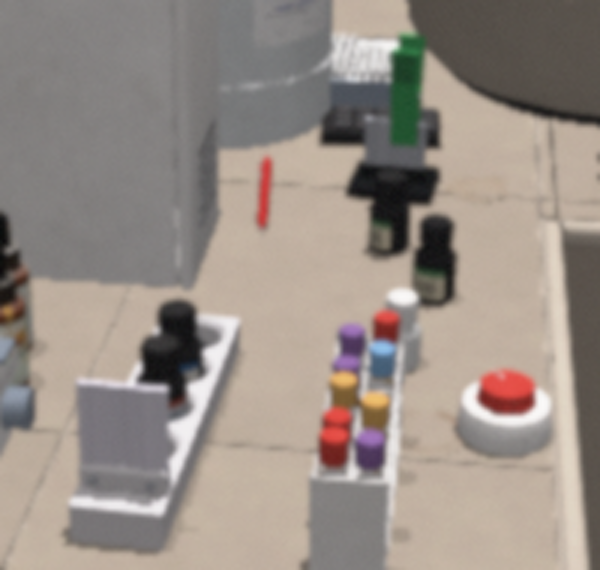

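Zoomed crops give the features I need. In c1 well 1 is at (282,217), well 4 at (124,299), the spare caps at (580,163) and (534,243), and the stand base corners at (624,130), (675,182) and (728,155). c2 shows the same objects from the side. Next I'll turn these into poses.

```bash
cat > h.py <<'E'
import numpy as np, cv2
from station import r
from scipy.optimize import least_squares
CAL={n:r.calibration(n) for n in ("scene","side")}
def c1(u,v): return "scene",np.array([125+(u+.5)*3/8-.5,145+(v+.5)*3/8-.5])
def c2(u,v): return "side",np.array([185+(u+.5)/3-.5,155+(v+.5)/3-.5])
def proj(n,P,c=None):
    c=c or CAL[n]
    return cv2.projectPoints(np.float64(P).reshape(-1,1,3),c["rvec"],c["tvec"],c["intrinsics"],None)[0].reshape(-1,2)
def ray(n,p,z,c=None):
    c=c or CAL[n]; R=cv2.Rodrigues(c["rvec"])[0]; o=-R.T@c["tvec"]
    d=R.T@np.linalg.inv(c["intrinsics"])@np.array([*p,1.]); return o+d*(z-o[2])/d[2]
def rig(q,L):
    c,s=np.cos(q[2]),np.sin(q[2]); return np.array([q[0]+c*L[0]-s*L[1],q[1]+s*L[0]+c*L[1],L[2]])
def fit(obs,q0):
    f=lambda q:np.concatenate([proj(n,rig(q,L))[0]-p for L,(n,p) in obs])
    s=least_squares(f,q0,loss="soft_l1"); return s.x,f(s.x).reshape(-1,2).round(1)
E
python3 - <<'E'
from h import *
for nm,p,z in [("well1",c1(282,213),25),("well4",c1(124,296),25),("s1cap",c1(580,163),61),("s2cap",c1(534,244),61),
 ("s2capside",c2(437,223),61),("white",c1(407,302),51),("timer",c1(378,448),36),("timers",c2(507,385),36),("tower corner",c1(373,156),0),
 ("stand1",c1(624,130),12),("st2",c1(675,182),12),("st3",c1(728,153),12),("stS1",c2(348,190),12),("stS2",c2(432,200),12)]:
    print(nm,ray(*p,z).round(1))
w1=ray(*c1(282,213),25);w4=ray(*c1(124,296),25)
yaw=np.arctan2(-(w4-w1)[0],(w4-w1)[1]);print(yaw)
c=(w1+w4)/2
obs=[((0,-66,25),c1(282,213)),((0,66,25),c1(124,296)),((-26,-111,25),c1(293,182)),((26,-111,25),c1(327,222)),((-26,111,25),c1(28,317)),
((26,-111,25),c2(240,319))]
for o in obs: print(o)
print(fit(obs,[c[0],c[1],yaw]))
s=[((-35,30,12),c1(624,130)),((35,30,12),c1(675,182)),((35,-30,12),c1(728,153)),((-35,30,12),c2(348,190)),((35,30,12),c2(432,200))]
m=ray(*c1(676,140),12); print(fit(s,[m[0],m[1],yaw]))
E
```

```text
well1 [584.1  17.6  25. ]
well4 [588.7 149.7  25. ]
s1cap [ 468.6 -175.6   61. ]
s2cap [ 432.3 -101.5   61. ]
s2capside [432.1 -94.2  61. ]
white [451.2  -4.1  51. ]
timer [379.5  71.1  36. ]
timers [383.1  75.5  36. ]
tower corner [605.5 -80.7  -0. ]
stand1 [ 499.6 -256.1   12. ]
st2 [ 436.4 -252.8   12. ]
st3 [ 432.9 -307.2   12. ]
stS1 [ 506.1 -251.2   12. ]
stS2 [ 438.8 -241.5   12. ]
-0.034393695821466876
((0, -66, 25), ('scene', array([230.4375, 224.5625])))
((0, 66, 25), ('scene', array([171.1875, 255.6875])))
((-26, -111, 25), ('scene', array([234.5625, 212.9375])))
((26, -111, 25), ('scene', array([247.3125, 227.9375])))
((-26, 111, 25), ('scene', array([135.1875, 263.5625])))
((26, -111, 25), ('side', array([264.66666667, 261.        ])))
(array([ 5.85204057e+02,  1.02394753e+02, -4.62175841e-01]), array([[ -3.4,  15.6],
       [-11.6,  -6.2],
       [ 16.7,  35.1],
       [  0.7,  -1.4],
       [  0.6,   0.6],
       [ -0.8,  -1.4]]))
(array([ 453.65187307, -262.43127089,   -2.26035528]), array([[ -0.4,   0.5],
       [ 13.1, -17.5],
       [ -4.3,  15.7],
       [  3. ,  -0.4],
       [ -5.3, -11.4]]))
```

```bash
python3 - <<'E'
from h import *
obs=[((0,-66,25),c1(282,213)),((0,66,25),c1(124,296)),((26,-111,25),c1(293,182)),((-26,-111,25),c1(327,222)),((26,111,25),c1(28,317)),
((-26,-111,25),c2(240,319)),((-26,111,25),c2(160,525)),((26,111,25),c2(75,508))]
print(fit(obs,[586,84,-.03]))
s=[((35,30,12),c1(624,130)),((-35,30,12),c1(675,182)),((-35,-30,12),c1(728,153)),((35,30,12),c2(348,190)),((-35,30,12),c2(432,200))]
print(fit(s,[468,-280,0.]))
# spares: base+cap in both views
for nm,o in {"s1":[((0,0,61),c1(580,163)),((0,0,5),c1(572,215)),((0,0,5),c2(388,247))],"s2":[((0,0,61),c1(534,244)),((0,0,5),c1(530,294)),((0,0,61),c2(437,223)),((0,0,5),c2(434,294))]}.items():
    f=lambda q:np.concatenate([proj(n,[q[0],q[1],L[2]])[0]-p for L,(n,p) in o]); q=least_squares(f,[450,-140]); print(nm,q.x.round(1),q.fun.round(1))
# plate top edge
for p in [c2(80,383),c2(167,389)]: print("plate",ray(*p,90).round(1))
for p in [c1(33,257)]: print("plate c1",ray(*p,90).round(1))
# tube-rack tops
for p in [c1(91,435),c1(245,343),c1(283,350),c1(103,460)]: print("tube",ray(*p,90).round(1))
# green clip
for n in CAL:
    a=cv2.imread(f"pics/{n}0.png").astype(int); m=(a[...,1]>a[...,0]+30)&(a[...,1]>a[...,2]+30)
    ys,xs=np.nonzero(m&(np.indices(m.shape)[0]>140)&(np.indices(m.shape)[1]>300)); print(n,len(xs),xs.min(),xs.max(),ys.min(),ys.max(),xs.mean(),ys.mean())
E
```

```text
(array([ 5.86011767e+02,  1.03460023e+02, -3.14214775e-02]), array([[-8.3,  4.8],
       [-9. ,  5.4],
       [ 0.2, -2.1],
       [ 0.6, -0.1],
       [-0.4, -0.8],
       [ 0.3, -0.9],
       [ 2.4, -4.3],
       [-0.6, -1.9]]))
(array([ 4.69034720e+02, -2.81788507e+02, -6.04764998e-02]), array([[-2.6, -1.3],
       [-0.9,  0.8],
       [ 1. , -0.3],
       [ 0.2, -0.5],
       [ 1.3, -1.3]]))
s1 [ 466.7 -172.6] [-0.5  1.3 -0.3 -1.7  1.  -1.2]
s2 [430.5 -99.2] [-0.3  1.2 -1.  -1.7  0.8 -1.   0.5 -0.8]
plate [613.  197.1  90. ]
plate [566.  196.6  90. ]
plate c1 [609.3 194.3  90. ]
tube [468.1 221.8  90. ]
tube [467.8 112.2  90. ]
tube [449.2  95.1  90. ]
tube [449.1 223.4  90. ]
scene 223 379 402 154 188 391.2690582959641 168.18385650224215
side 199 316 325 166 201 320.2462311557789 185.15577889447235
```

```bash
cat >> h.py <<'E'
from scipy.spatial.transform import Rotation as Ro
def to(*P, ang=None):
    o=r.get_obs(); R=Ro.from_quat(np.roll(o["tcp_rot"],-1)).as_matrix()
    a=np.arctan2(R[1,1],R[0,1])
    print("t",round(o["clock"],2),"at",o["eef_pos"].round(1),"closing ang",round(a,3),"turn",None if ang is None else round(a-ang,3))
    for p in P: print(p,"->",(R.T@(np.array(p)-o["eef_pos"])).round(1))
E
python3 - <<'E'
from h import *
to((430,-99,200),ang=-.03)
c=r.calibration("wrist");R=cv2.Rodrigues(c["rvec"])[0];print(-R.T@c["tvec"],R[2])
E
```

```text
t 0.15 at [216.3 585.9 196.2] closing ang 1.217 turn 1.247
(430, -99, 200) -> [-437.7 -568.4   -3.2]
[151.37175372 609.9916257  383.62962517] [ 0.24007484 -0.08940154 -0.9666289 ]
```

Emit:
{"name": "jog_arm", "arguments": {
  "ticks": [
    [-24, -32, 0, 0.12],
    [-49, -63, 0, 0.24],
    [-73, -95, 0, 0.36],
    [-98, -126, 0, 0.48],
    [-122, -158, 0, 0.6]
  ]
}}

```text
clock: 0.57
eef_pos: [276.3, 394.0, 196.5]
tcp_rot: [0.0, 0.461, 0.887, -0.0]
wrist_force: [1.5, -0.3, 0.7]
finger_gap: 1.001
grasp_force: 0.0
```

Emit:
{"name": "jog_arm", "arguments": {
  "ticks": [
    [-38, -12, 0, 0.12],
    [-75, -24, 0, 0.24],
    [-113, -37, 0, 0.36],
    [-150, -49, 0, 0.48],
    [-188, -61, 0, 0.6]
  ]
}}

```text
clock: 0.98
eef_pos: [335.1, 205.4, 196.8]
tcp_rot: [0.0, 0.703, 0.711, 0.0]
wrist_force: [1.0, -0.2, 0.2]
finger_gap: 1.001
grasp_force: 0.0
```

```bash
python3 -c "
from h import *
to((430,-99,200),ang=-.03)"
```

```text
t 0.98 at [335.1 205.4 196.8] closing ang 0.012 turn 0.042
(430, -99, 200) -> [-305.5   91.3   -3.2]
```

Emit:
{"name": "jog_arm", "arguments": {
  "ticks": [
    [-38, 11, 0, 0.01],
    [-76, 22, 0, 0.02],
    [-114, 34, 0, 0.04],
    [-152, 45, 0, 0.04],
    [-190, 57, 0, 0.04]
  ]
}}

```text
clock: 1.4
eef_pos: [395.4, 16.2, 196.9]
tcp_rot: [0.0, 0.715, 0.699, 0.0]
wrist_force: [1.0, 1.3, 0.6]
finger_gap: 1.002
grasp_force: 0.0
```

Emit:
{"name": "jog_arm", "arguments": {
  "ticks": [
    [-38, 12, 0, 0],
    [-76, 24, 0, 0],
    [-113, 36, 0, 0],
    [-113, 36, 0, 0],
    [-113, 36, 0, 0]
  ]
}}

```text
clock: 1.82
eef_pos: [428.9, -97.3, 196.5]
tcp_rot: [-0.0, 0.717, 0.697, -0.0]
wrist_force: [-0.1, 1.0, 0.1]
finger_gap: 0.999
grasp_force: 0.0
```

```bash
python3 -c "
from h import *
to((430,-99,200),ang=-.03)
cv2.imwrite('pics/w1.png',r.snapshot('wrist')[:,:,::-1]); np.save('w1.npy',r.calibration('wrist'),allow_pickle=True)"
```

```text
t 1.82 at [428.9 -97.3 196.5] closing ang -0.027 turn 0.003
(430, -99, 200) -> [-1.7  1.1 -3.5]
```

View pics/w1.png

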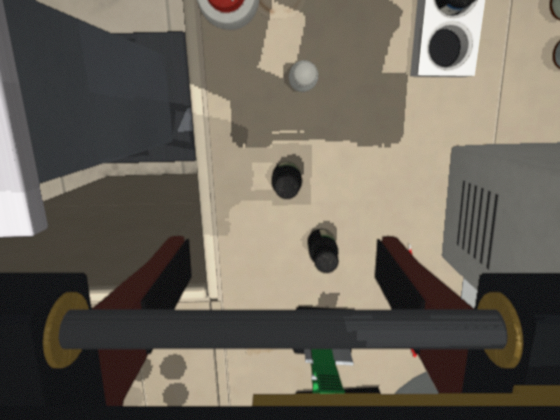

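The wrist view shows well 1's mouth at (447,46), the white bottle at (303,75), spare 2's cap at (286,187), spare 1's cap at (326,260) and the green clip at about (325,365). The fingers are at the sides.

```bash
python3 - <<'E'
from h import *
c=np.load('w1.npy',allow_pickle=True).item()
for nm,p,z in [("s2cap",(286.5,188),61),("s2lowleft",(272,180),0),("s1cap",(326,260),61),("well1",(446,47),25),("white",(303,75),51),("carrcorner f",(418,74),25),("b",(474,76),25)]: print(nm,ray("w",p,z,c).round(1))
for nm,P in {"s2 cap":[430.5,-99.2,61],"s2 base":[430.5,-99.2,0],"s1":[466.7,-172.6,61],"s1b":[466.7,-172.6,0],"well1":[584.1,17.6,25]}.items(): print(nm,proj("w",P,c).round(0))
im=cv2.imread("pics/w1.png").max(2)
for n,(x0,x1,y0,y1) in {"s2":(262,312,150,212),"s1":(300,350,215,285)}.items():
    m=(im[y0:y1,x0:x1]<45); ys,xs=np.nonzero(m); print(n,m.sum(),xs.min()+x0,xs.max()+x0,ys.min()+y0,ys.max()+y0,xs.mean()+x0,ys.mean()+y0)
to(ang=-.03)
E
```

```text
s2cap [432.1 -97.7  61. ]
s2lowleft [ 417.1 -102.1    0. ]
s1cap [ 467.9 -168.5   61. ]
well1 [580.1  21.6  25. ]
white [448.6  -1.1  51. ]
carrcorner f [556.2  -1.   25. ]
b [608.1  -4.1  25. ]
s2 cap [[285. 190.]]
s2 base [[285. 177.]]
s1 [[325. 264.]]
s1b [[319. 241.]]
well1 [[450.  52.]]
s2 630 273 300 165 197 287.31111111111113 178.96666666666667
s1 585 308 336 230 270 320.8324786324786 245.77435897435896
t 1.87 at [428.3 -96.  196.4] closing ang -0.025 turn 0.005
```

Emit:
{"name": "jog_arm", "arguments": {
  "ticks": [
    [-1, 1, 38, 0],
    [-2, 3, 76, 0],
    [-2, 3, 114, 0],
    [-2, 3, 146, 0],
    [-2, 3, 173, 0]
  ]
}}

```text
clock: 2.28
eef_pos: [430.4, -95.7, 21.9]
tcp_rot: [-0.001, 0.714, 0.7, -0.0]
wrist_force: [-1.0, -0.6, 0.4]
finger_gap: 0.998
grasp_force: 0.0
```

Emit:
{"name": "jog_arm", "arguments": {
  "ticks": [
    [0, 0, 0, 0],
    [0, 0, 0, 0]
  ]
}}

```text
clock: 2.45
eef_pos: [430.3, -96.1, 23.1]
tcp_rot: [-0.002, 0.714, 0.7, -0.001]
wrist_force: [0.6, 0.3, -0.0]
finger_gap: 1.002
grasp_force: 0.0
```

Emit:
{"name": "jog_arm", "arguments": {
  "ticks": [
    [0, 0, 0, 0],
    [0, 0, 0, 0],
    [0, 0, 0, 0],
    [0, 0, 0, 0],
    [0, 0, 0, 0]
  ],
  "finger_gap": 0,
  "force": 15
}}

```text
clock: 2.87
eef_pos: [432.5, -97.9, 24.8]
tcp_rot: [0.001, 0.715, 0.699, 0.001]
wrist_force: [-0.6, 0.2, 0.6]
finger_gap: 0.656
grasp_force: 0.0
```

Emit:
{"name": "jog_arm", "arguments": {
  "ticks": [
    [0, 0, 0, 0],
    [0, 0, 0, 0],
    [0, 0, 0, 0]
  ]
}}

```text
clock: 3.12
eef_pos: [431.9, -97.8, 23.9]
tcp_rot: [0.0, 0.715, 0.699, 0.0]
wrist_force: [0.1, -0.3, 0.5]
finger_gap: 0.431
grasp_force: 0.0
```

Emit:
{"name": "jog_arm", "arguments": {
  "ticks": [
    [0, 0, 0, 0],
    [0, 0, 0, 0],
    [0, 0, 0, 0],
    [0, 0, 0, 0]
  ]
}}

```text
clock: 3.45
eef_pos: [431.8, -97.7, 23.7]
tcp_rot: [-0.0, 0.715, 0.699, -0.0]
wrist_force: [-0.3, -0.2, -0.9]
finger_gap: 0.27
grasp_force: 15.0
```

Emit:
{"name": "jog_arm", "arguments": {
  "ticks": [
    [0, 0, -30, 0],
    [0, 0, -60, 0],
    [0, 0, -90, 0],
    [0, 0, -115, 0]
  ]
}}

```text
clock: 3.78
eef_pos: [431.7, -97.7, 140.4]
tcp_rot: [0.0, 0.715, 0.699, 0.0]
wrist_force: [1.2, -0.5, -1.1]
finger_gap: 0.263
grasp_force: 15.0
```

```bash
python3 -c "
from h import *
to((580,20,130),(500,20,130),(500,95,200),ang=-.03)"
```

```text
t 3.78 at [431.7 -97.7 140.4] closing ang -0.023 turn 0.007
(580, 20, 130) -> [121.1 145.5  10.4]
(500, 20, 130) -> [119.2  65.5  10.4]
(500, 95, 200) -> [194.2  63.8 -59.6]
```

Emit:
{"name": "jog_arm", "arguments": {
  "ticks": [
    [24, 29, 0, 0],
    [48, 58, 0, 0],
    [73, 87, 0, 0],
    [97, 116, 0, 0],
    [121, 147, 0, 0]
  ]
}}

```text
clock: 4.2
eef_pos: [582.2, 21.2, 138.7]
tcp_rot: [-0.0, 0.715, 0.699, -0.0]
wrist_force: [-0.0, -0.4, -0.6]
finger_gap: 0.264
grasp_force: 15.0
```

Emit:
{"name": "jog_arm", "arguments": {
  "ticks": [
    [0, 0, 0, 0],
    [0, 0, 0, 0],
    [0, 0, 0, 0]
  ]
}}

```text
clock: 4.45
eef_pos: [580.3, 19.8, 138.0]
tcp_rot: [-0.001, 0.715, 0.699, -0.001]
wrist_force: [-0.4, 0.2, -1.9]
finger_gap: 0.263
grasp_force: 15.0
```

```bash
python3 -c "
from h import *
to((583,20,130),ang=-.03)
cv2.imwrite('pics/w2.png',r.snapshot('wrist')[:,:,::-1]); np.save('w2.npy',r.calibration('wrist'),allow_pickle=True)
cv2.imwrite('pics/sc2.png',cv2.resize(r.snapshot('scene')[145:345,125:425,::-1],None,fx=8/3,fy=8/3,interpolation=cv2.INTER_CUBIC))
w=cv2.imread('pics/w2.png')
s=cv2.resize(cv2.imread('pics/sc2.png'),(560,373))
s=cv2.resize(s,(380,253)); w=cv2.resize(w[:,:],(420,315)); cv2.imwrite('pics/m2.png',np.hstack([w,np.vstack([s,np.zeros((62,380,3),np.uint8)])]))"
```

```text
t 4.45 at [580.3  19.8 138. ] closing ang -0.022 turn 0.008
(583, 20, 130) -> [0.3 2.7 8. ]
```

View pics/m2.png

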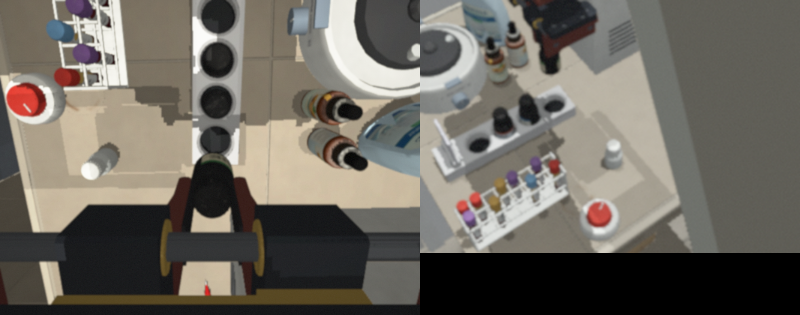

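The held bottle's cap is at m2 (213,197), upright between the fingers. Well 1's mouth is ahead of it at about (216,140), the bottles sit at (217,102) and (218,60), and empty well 4 is at (219,15).

```bash
python3 - <<'E'
from h import *
c=np.load('w2.npy',allow_pickle=True).item(); k=1/.75
for nm,p,z in [("well1",(216,141),25),("well4",(219.5,15),25),("b2cap",(217,102),68),("b3cap",(218,60),68),("held cap",(213,197),138-24+61),("FL",(193,163),25),("FR",(240,165),25)]: print(nm,ray("w",(p[0]*k,p[1]*k),z,c).round(1))
im=cv2.imread("pics/w2.png"); g=im.max(2)
for n,(x0,x1,y0,y1) in {"well1":(262,318,165,205),"b2":(262,318,110,160),"held":(255,315,215,295),"w4":(262,322,0,45)}.items():
    m=g[y0:y1,x0:x1]<60; ys,xs=np.nonzero(m); print(n,m.sum(),xs.min()+x0,xs.max()+x0,ys.min()+y0,ys.max()+y0,xs.mean()+x0,ys.mean()+y0)
E
```

```text
well1 [584.8  22.4  25. ]
well4 [590.9 150.8  25. ]
b2cap [586.1  68.7  68. ]
b3cap [587.7 105.5  68. ]
held cap [581.2  21.8 175. ]
FL [558.1  -2.6  25. ]
FR [611.6  -6.3  25. ]
well1 1113 268 306 169 204 286.9568733153639 186.52830188679246
b2 1402 268 308 115 157 288.09272467902997 135.79029957203994
held 3915 255 314 215 294 284.17318007662834 252.50625798212005
w4 1556 269 312 0 43 290.7609254498715 20.880462724935732
```

```bash
python3 - <<'E'
import cv2
w=cv2.imread('pics/w2.png'); cv2.imwrite('pics/w2c.png',cv2.resize(w[130:330,200:370],None,fx=3,fy=3,interpolation=cv2.INTER_CUBIC))
E
```

```text
(no output)
```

View pics/w2c.png

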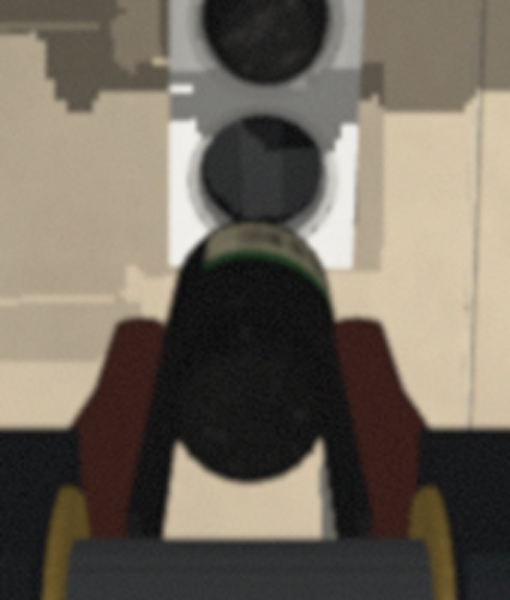

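Emit:
{"name": "jog_arm", "arguments": {
  "ticks": [
    [0, 3, 30, 0],
    [0, 3, 60, 0],
    [0, 3, 80, 0],
    [0, 3, 80, 0],
    [0, 3, 80, 0]
  ]
}}

```text
clock: 4.97
eef_pos: [583.1, 19.0, 58.3]
tcp_rot: [-0.001, 0.716, 0.699, -0.001]
wrist_force: [0.7, -0.4, -0.3]
finger_gap: 0.26
grasp_force: 15.0
```

Emit:
{"name": "jog_arm", "arguments": {
  "ticks": [
    [0, 0, 0, 0],
    [0, 0, 0, 0]
  ]
}}

```text
clock: 5.13
eef_pos: [585.6, 19.5, 60.5]
tcp_rot: [0.001, 0.715, 0.699, 0.001]
wrist_force: [0.3, -0.2, -1.4]
finger_gap: 0.267
grasp_force: 15.0
```

```bash
python3 -c "
from h import *
to((584,20,31),ang=-.03)
c=r.calibration('wrist'); print([proj('w',P,c)[0].round() for P in ((584.5,20.3,25),(584.5,20.3,58+37.))])"
```

```text
t 5.13 at [585.6  19.5  60.5] closing ang -0.024 turn 0.006
(584, 20, 31) -> [ 0.4 -1.7 29.5]
[array([280., 218.]), array([279., 264.])]
```

Emit:
{"name": "jog_arm", "arguments": {
  "ticks": [
    [1, 0, 8, 0],
    [1, 0, 15, 0],
    [1, 0, 21, 0],
    [1, 0, 27, 0],
    [1, 0, 28, 0]
  ]
}}

```text
clock: 5.55
eef_pos: [584.6, 20.9, 30.0]
tcp_rot: [-0.0, 0.715, 0.699, -0.0]
wrist_force: [-0.8, 0.1, 5.3]
finger_gap: 0.263
grasp_force: 15.0
```

Emit:
{"name": "jog_arm", "arguments": {
  "ticks": [
    [0, 0, 0, 0],
    [0, 0, 0, 0],
    [0, 0, 0, 0]
  ]
}}

```text
clock: 5.8
eef_pos: [584.4, 20.8, 30.7]
tcp_rot: [-0.0, 0.715, 0.699, -0.0]
wrist_force: [-1.3, 0.6, -0.1]
finger_gap: 0.263
grasp_force: 15.0
```

Emit:
{"name": "jog_arm", "arguments": {
  "ticks": [
    [0, 0, 0, 0],
    [0, 0, 0, 0],
    [0, 0, 0, 0],
    [0, 0, 0, 0],
    [0, 0, 0, 0]
  ],
  "finger_gap": 0.6
}}

```text
clock: 6.22
eef_pos: [584.6, 20.8, 30.9]
tcp_rot: [0.0, 0.715, 0.699, 0.0]
wrist_force: [0.2, -0.1, 0.5]
finger_gap: 0.584
grasp_force: 0.0
```

Emit:
{"name": "jog_arm", "arguments": {
  "ticks": [
    [0, 0, -15, 0],
    [0, 0, -45, 0],
    [0, 0, -80, 0],
    [0, 0, -115, 0],
    [0, 0, -115, 0]
  ]
}}

```text
clock: 6.63
eef_pos: [588.9, 20.9, 152.5]
tcp_rot: [0.004, 0.715, 0.699, 0.004]
wrist_force: [2.4, 0.3, -0.0]
finger_gap: 0.6
grasp_force: 0.0
```

```bash
python3 -c "
from h import *
to((467,-171,146),(467,-171,23.5),ang=-.03)
"
```

```text
t 6.63 at [588.9  20.9 152.5] closing ang -0.023 turn 0.007
(467, -171, 146) -> [-194.7 -117.5    5.2]
(467, -171, 23.5) -> [-194.7 -118.8  127.7]
```

Emit:
{"name": "jog_arm", "arguments": {
  "ticks": [
    [-5, -38, 0, 0],
    [-20, -75, 0, 0],
    [-50, -105, 0, 0],
    [-85, -116, 0, 0],
    [-125, -116, 0, 0]
  ],
  "finger_gap": 1
}}

```text
clock: 7.05
eef_pos: [462.0, -101.2, 145.4]
tcp_rot: [-0.001, 0.714, 0.7, -0.001]
wrist_force: [0.6, -0.7, 0.3]
finger_gap: 0.939
grasp_force: 0.0
```

Emit:
{"name": "jog_arm", "arguments": {
  "ticks": [
    [-38, 0, 0, 0],
    [-70, 0, 20, 0],
    [-70, 0, 50, 0],
    [-70, 0, 50, 0],
    [-70, 0, 50, 0]
  ]
}}

```text
clock: 7.47
eef_pos: [462.5, -171.0, 94.7]
tcp_rot: [-0.002, 0.716, 0.699, -0.001]
wrist_force: [0.8, 0.1, -0.4]
finger_gap: 1.0
grasp_force: 0.0
```

```bash
python3 -c "
from h import *
to((467,-171,23.5),ang=-.03)
cv2.imwrite('pics/w3.png',r.snapshot('wrist')[:,:,::-1]); c=r.calibration('wrist');np.save('w3.npy',c,allow_pickle=True)
print(proj('w',(467,-171,61),c))
g=cv2.imread('pics/w3.png').max(2)
x0,x1,y0,y1=235,335,190,300
m=(g[y0:y1,x0:x1]<50).astype(np.uint8); n,l,s,ce=cv2.connectedComponentsWithStats(m)
for i in range(1,n):
  if s[i][4]>80: print(s[i]+[x0,y0,0,0,0],ce[i]+[x0,y0])
"
```

```text
t 7.47 at [ 462.5 -171.    94.7] closing ang -0.024 turn 0.006
(467, -171, 23.5) -> [ 0.   4.8 71.1]
[[287.34317628 219.66487186]]
[ 272  190   41   48 1384] [291.34104046 209.88728324]
[259 293  76   7 362] [290.37569061 296.85911602]
```

Emit:
{"name": "jog_arm", "arguments": {
  "ticks": [
    [0, 5, 25, 0],
    [0, 6, 50, 0],
    [0, 6, 71, 0],
    [0, 6, 71, 0],
    [0, 6, 71, 0]
  ]
}}

```text
clock: 7.93
eef_pos: [470.4, -170.7, 25.4]
tcp_rot: [-0.0, 0.715, 0.7, -0.0]
wrist_force: [0.3, 0.1, -0.4]
finger_gap: 1.0
grasp_force: 0.0
```

Emit:
{"name": "jog_arm", "arguments": {
  "ticks": [
    [0, 0, 0, 0],
    [0, 0, 0, 0],
    [0, 0, 0, 0],
    [0, 0, 0, 0],
    [0, 0, 0, 0]
  ],
  "finger_gap": 0,
  "force": 15
}}

```text
clock: 8.35
eef_pos: [470.6, -171.8, 25.5]
tcp_rot: [0.001, 0.715, 0.699, 0.0]
wrist_force: [-0.5, 0.7, -0.6]
finger_gap: 0.662
grasp_force: 0.0
```

Emit:
{"name": "jog_arm", "arguments": {
  "ticks": [
    [0, 0, 0, 0],
    [0, 0, 0, 0],
    [0, 0, 0, 0],
    [0, 0, 0, 0],
    [0, 0, 0, 0]
  ]
}}

```text
clock: 8.77
eef_pos: [470.1, -171.6, 24.7]
tcp_rot: [-0.0, 0.715, 0.699, -0.0]
wrist_force: [1.0, 0.3, -0.6]
finger_gap: 0.279
grasp_force: 0.1
```

Emit:
{"name": "jog_arm", "arguments": {
  "ticks": [
    [0, 0, 0, 0],
    [0, 0, 0, 0],
    [0, 0, -35, 0],
    [0, 0, -70, 0],
    [0, 0, -110, 0]
  ]
}}

```text
clock: 9.18
eef_pos: [468.7, -171.0, 134.6]
tcp_rot: [-0.002, 0.715, 0.699, -0.001]
wrist_force: [1.0, -0.3, -1.8]
finger_gap: 0.267
grasp_force: 15.0
```

```bash
python3 -c "
from h import *
to((589,151,140),(470,-40,140),ang=-.03)"
```

```text
t 9.18 at [ 468.7 -171.   134.6] closing ang -0.023 turn 0.007
(589, 151, 140) -> [324.7 112.9  -5.3]
(470, -40, 140) -> [131.   -1.7  -5.2]
```

Emit:
{"name": "jog_arm", "arguments": {
  "ticks": [
    [40, 0, -4, 0],
    [80, 0, -6, 0],
    [120, 8, -6, 0],
    [150, 33, -6, 0],
    [180, 55, -6, 0]
  ]
}}

```text
clock: 9.6
eef_pos: [529.5, 9.0, 141.2]
tcp_rot: [0.0, 0.715, 0.699, 0.0]
wrist_force: [2.2, -0.6, -0.6]
finger_gap: 0.261
grasp_force: 15.0
```

Emit:
{"name": "jog_arm", "arguments": {
  "ticks": [
    [36, 14, 0, 0],
    [72, 29, 0, 0],
    [108, 43, 0, 0],
    [145, 57, 0, 0],
    [145, 57, 0, 0]
  ]
}}

```text
clock: 10.02
eef_pos: [592.1, 156.6, 141.0]
tcp_rot: [0.0, 0.714, 0.7, 0.002]
wrist_force: [-0.2, 0.1, 0.4]
finger_gap: 0.264
grasp_force: 15.0
```

Emit:
{"name": "jog_arm", "arguments": {
  "ticks": [
    [0, 0, 0, 0],
    [0, 0, 0, 0],
    [0, 0, 0, 0]
  ]
}}

```text
clock: 10.27
eef_pos: [588.7, 149.5, 140.5]
tcp_rot: [-0.0, 0.716, 0.699, -0.001]
wrist_force: [0.1, -0.4, -0.5]
finger_gap: 0.265
grasp_force: 15.0
```

```bash
python3 -c "
from h import *
to((589,151,140),ang=-.03)
cv2.imwrite('pics/w4.png',r.snapshot('wrist')[:,:,::-1]); c=r.calibration('wrist');np.save('w4.npy',c,allow_pickle=True)
print(proj('w',[(589.5,151.5,25),(589.5,151.5,172),(592,195,90),(584.5,20.3,68)],c))
w=cv2.imread('pics/w4.png'); cv2.imwrite('pics/w4c.png',cv2.resize(w[60:310,140:400],None,fx=2.3,fy=2.3,interpolation=cv2.INTER_CUBIC))
"
```

```text
t 10.27 at [588.7 149.5 140.5] closing ang -0.024 turn 0.006
(589, 151, 140) -> [1.5 0.2 0.5]
[[282.85865066 188.52205116]
 [282.84669174 258.41566562]
 [285.06543621 144.35875622]
 [280.73254039 355.76038036]]
```

View pics/w4c.png

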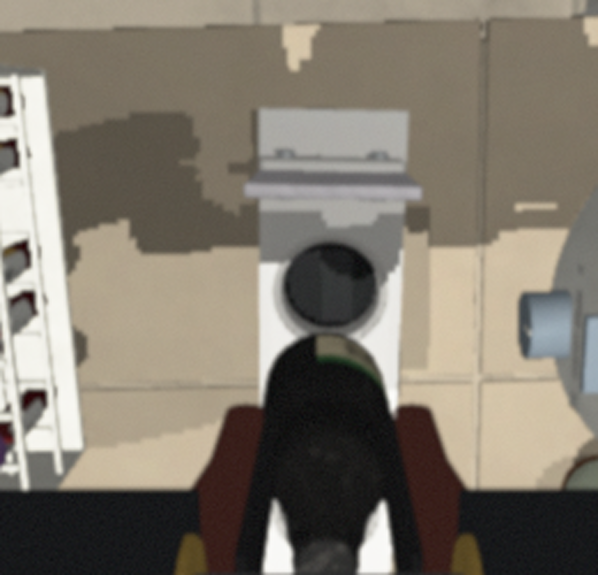

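The wrist crop shows well 4's mouth at crop (330,290), the plate's top edge from (244,190) to (421,190), and the held bottle upright.

Emit:
{"name": "jog_arm", "arguments": {
  "ticks": [
    [3, 1, 30, 0],
    [3, 1, 60, 0],
    [3, 1, 80, 0],
    [3, 1, 80, 0],
    [3, 1, 80, 0]
  ]
}}

```text
clock: 10.73
eef_pos: [589.7, 152.5, 60.2]
tcp_rot: [-0.001, 0.716, 0.698, -0.001]
wrist_force: [0.8, -0.1, -0.4]
finger_gap: 0.26
grasp_force: 15.0
```

Emit:
{"name": "jog_arm", "arguments": {
  "ticks": [
    [0, 0, 0, 0],
    [0, 0, 0, 0],
    [0, 0, 0, 0]
  ]
}}

```text
clock: 10.98
eef_pos: [591.8, 153.8, 62.5]
tcp_rot: [0.001, 0.715, 0.699, 0.001]
wrist_force: [-0.5, 0.2, -0.2]
finger_gap: 0.265
grasp_force: 15.0
```

Emit:
{"name": "jog_arm", "arguments": {
  "ticks": [
    [0, 0, 0, 0]
  ]
}}

```text
clock: 11.07
eef_pos: [591.4, 153.8, 62.1]
tcp_rot: [0.001, 0.715, 0.699, 0.001]
wrist_force: [0.3, -0.5, -0.6]
finger_gap: 0.265
grasp_force: 15.0
```

```bash
python3 -c "
from h import *
to((589.5,152.5,31.5),ang=-.03)"
```

```text
t 11.07 at [591.4 153.8  62.1] closing ang -0.023 turn 0.007
(589.5, 152.5, 31.5) -> [-1.4 -2.  30.6]
```

Emit:
{"name": "jog_arm", "arguments": {
  "ticks": [
    [-1, -1, 8, 0],
    [-1, -1, 15, 0],
    [-1, -1, 21, 0],
    [-1, -1, 28, 0],
    [-1, -1, 30, 0]
  ]
}}

```text
clock: 11.48
eef_pos: [589.0, 152.8, 30.3]
tcp_rot: [-0.001, 0.715, 0.699, -0.001]
wrist_force: [-6.4, -0.2, 22.8]
finger_gap: 0.265
grasp_force: 15.1
```

Emit:
{"name": "jog_arm", "arguments": {
  "ticks": [
    [0, 0, 0, 0],
    [0, 0, 0, 0],
    [0, 0, 0, 0]
  ]
}}

```text
clock: 11.73
eef_pos: [589.1, 152.8, 30.5]
tcp_rot: [-0.0, 0.715, 0.699, -0.0]
wrist_force: [-2.4, -0.3, 5.0]
finger_gap: 0.265
grasp_force: 15.0
```

Emit:
{"name": "jog_arm", "arguments": {
  "ticks": [
    [0, 0, 0, 0],
    [0, 0, 0, 0],
    [0, 0, 0, 0],
    [0, 0, 0, 0],
    [0, 0, 0, 0]
  ],
  "finger_gap": 0.6
}}

```text
clock: 12.15
eef_pos: [589.6, 152.7, 30.5]
tcp_rot: [-0.0, 0.715, 0.699, -0.0]
wrist_force: [0.3, -0.1, 0.0]
finger_gap: 0.581
grasp_force: 0.0
```

Emit:
{"name": "jog_arm", "arguments": {
  "ticks": [
    [0, 0, -15, 0],
    [0, 0, -45, 0],
    [0, 0, -80, 0],
    [0, 0, -120, 0],
    [0, 0, -160, 0]
  ]
}}

```text
clock: 12.57
eef_pos: [588.9, 152.5, 191.9]
tcp_rot: [-0.0, 0.715, 0.699, -0.001]
wrist_force: [0.9, -0.4, -0.3]
finger_gap: 0.6
grasp_force: 0.0
```

```bash
python3 -c "
from h import *
to((468,-150,190),ang=1.53)
print(r.get_obs()['qpos'].round(2))
for n,p in [('scene',(447,130)),('scene',(500,185)),('scene',(555,212)),('side',(322,125)),('side',(340,175)),('side',(415,192))]:
  print(n,p,[ray(n,p,z).round() for z in (0,150,300)])
a=np.zeros((420,560),int)
"
```

```text
t 12.57 at [588.9 152.5 191.9] closing ang -0.023 turn -1.553
(468, -150, 190) -> [-305.2 -113.9    2.2]
[ 0.23  0.41  1.67 -0.    1.07  0.26]
scene (447, 130) [array([ 530., -577.,    0.]), array([ 444., -417.,  150.]), array([ 359., -257.,  300.])]
scene (500, 185) [array([ 339., -535.,    0.]), array([ 291., -383.,  150.]), array([ 242., -231.,  300.])]
scene (555, 212) [array([ 223., -566.,    0.]), array([ 196., -409.,  150.]), array([ 170., -251.,  300.])]
side (322, 125) [array([  502., -1213.,     0.]), array([ 479., -613.,  150.]), array([456., -12., 300.])]
side (340, 175) [array([ 418., -612.,    0.]), array([ 419., -181.,  150.]), array([419., 249., 300.])]
side (415, 192) [array([ 210., -501.,    0.]), array([ 269., -102.,  150.]), array([328., 298., 300.])]
```

Emit:
{"name": "jog_arm", "arguments": {
  "ticks": [
    [-10, -22, 0, -0.12],
    [-20, -45, 0, -0.24],
    [-30, -68, 0, -0.36],
    [-40, -90, 0, -0.48],
    [-50, -112, 0, -0.6]
  ],
  "finger_gap": 1
}}

```text
clock: 12.98
eef_pos: [475.3, 104.9, 190.8]
tcp_rot: [0.0, 0.474, 0.88, 0.0]
wrist_force: [0.5, 0.1, 0.6]
finger_gap: 0.943
grasp_force: 0.0
```

```bash
python3 -c "
from h import *
to((475,-100,190),(468,-282,190),ang=1.53)"
```

```text
t 12.98 at [475.3 104.9 190.8] closing ang 0.583 turn -0.947
(475, -100, 190) -> [-170.9 -113.     0.8]
(468, -282, 190) -> [-319.  -219.1    0.8]
```

Emit:
{"name": "jog_arm", "arguments": {
  "ticks": [
    [-34, -22, 0, -0.12],
    [-68, -45, 0, -0.24],
    [-102, -68, 0, -0.36],
    [-136, -90, 0, -0.48],
    [-170, -113, 0, -0.6]
  ]
}}

```text
clock: 13.4
eef_pos: [474.9, -77.0, 191.0]
tcp_rot: [0.0, 0.222, 0.975, 0.0]
wrist_force: [-0.1, -0.2, -0.6]
finger_gap: 1.0
grasp_force: 0.0
```

```bash
python3 -c "
from h import *
to((475,-200,190),(468,-282,190),ang=1.53)"
```

```text
t 13.4 at [474.9 -77.  191. ] closing ang 1.124 turn -0.406
(475, -200, 190) -> [ -53.2 -110.9    1.1]
(468, -282, 190) -> [ -82.4 -187.8    1.1]
```

Emit:
{"name": "jog_arm", "arguments": {
  "ticks": [
    [-12, -34, 0, -0.1],
    [-24, -68, 0, -0.2],
    [-37, -102, 0, -0.3],
    [-50, -136, 0, -0.35],
    [-62, -169, 0, -0.35]
  ]
}}

```text
clock: 13.82
eef_pos: [456.5, -256.5, 190.9]
tcp_rot: [0.0, 0.05, 0.999, -0.0]
wrist_force: [-0.1, -0.4, 1.3]
finger_gap: 1.0
grasp_force: 0.0
```

Emit:
{"name": "jog_arm", "arguments": {
  "ticks": [
    [0, 0, 0, 0],
    [0, 0, 0, 0],
    [0, 0, 0, 0],
    [0, 0, 0, 0]
  ]
}}

```text
clock: 14.15
eef_pos: [456.8, -253.5, 190.6]
tcp_rot: [-0.0, 0.051, 0.999, 0.0]
wrist_force: [-0.4, 0.4, -0.6]
finger_gap: 0.994
grasp_force: 0.0
```

```bash
python3 -c "
from h import *
to((469,-282,190),ang=1.53)
cv2.imwrite('pics/w5.png',r.snapshot('wrist')[:,:,::-1]); c=r.calibration('wrist');np.save('w5.npy',c,allow_pickle=True)
print(proj('w',[(469,-282,60),(469,-282,128)],c))
w=cv2.imread('pics/w5.png'); cv2.imwrite('pics/w5c.png',cv2.resize(w[100:330,150:410],None,fx=2.6,fy=2.6,interpolation=cv2.INTER_CUBIC))
"
```

```text
t 14.15 at [ 456.8 -253.5  190.6] closing ang 1.469 turn -0.061
(469, -282, 190) -> [-15.  -27.1   0.6]
[[252.16224084 203.05413592]
 [244.6580922  227.31544424]]
```

View pics/w5c.png

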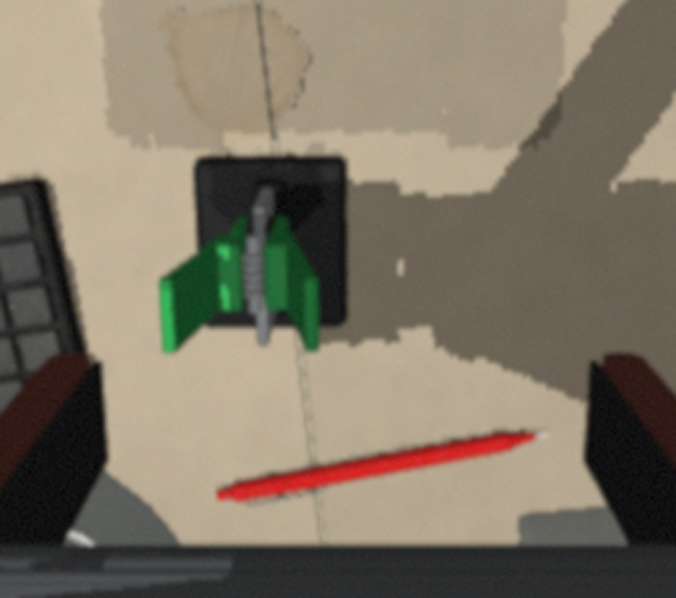

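The crop shows the clip from above. The handle tops are at (168,315) and (312,315) and the stand plate's top edge runs from (265,188) to (263,345). Image right is +y.

```bash
python3 - <<'E'
from h import *
c=np.load('w5.npy',allow_pickle=True).item()
f=lambda u,v,z:ray("w",(150+(u+.5)/2.6-.5,100+(v+.5)/2.6-.5),z,c)
L=[f(162,282,128),f(168,352,128)];Rr=[f(319,280,128),f(313,350,128)]
print([x.round(1) for x in L+Rr], "centre",(sum(L+Rr)/4).round(1))
a,b=f(265,188,60),f(263,345,60); print("plate",a.round(1),b.round(1),np.linalg.norm(a-b),((a+b)/2).round(1),"yaw",np.arctan2(*(a-b)[[1,0]]))
for p in [(196,160),(346,160),(346,322),(208,322)]: print(f(*p,12).round(1))
E
```

```text
[array([ 452.5, -303.1,  128. ]), array([ 472.6, -304.5,  128. ]), array([ 456.3, -260.6,  128. ]), array([ 476.1, -264.5,  128. ])] centre [ 464.4 -283.2  128. ]
plate [ 441. -279.   60.] [ 496.4 -286.6   60. ] 55.94532795956331 [ 468.7 -282.8   60. ] yaw 3.0053188491750427
[ 435.5 -309.    12. ]
[ 441.4 -251.5   12. ]
[ 506.5 -258.2   12. ]
[ 500.8 -313.5   12. ]
```

Emit:
{"name": "jog_arm", "arguments": {
  "ticks": [
    [-5, -14, 0, 0],
    [-11, -29, 20, 0],
    [-11, -29, 50, 0],
    [-11, -29, 75, 0],
    [-11, -29, 93, 0]
  ]
}}

```text
clock: 14.62
eef_pos: [464.8, -284.2, 95.9]
tcp_rot: [-0.001, 0.051, 0.999, 0.0]
wrist_force: [-0.3, -0.2, 0.5]
finger_gap: 1.0
grasp_force: 0.0
```

Emit:
{"name": "jog_arm", "arguments": {
  "ticks": [
    [0, 0, 0, 0],
    [0, 0, 0, 0],
    [0, 0, 0, 0]
  ]
}}

```text
clock: 14.87
eef_pos: [465.9, -284.9, 98.8]
tcp_rot: [0.001, 0.051, 0.999, -0.0]
wrist_force: [0.8, -0.5, 0.5]
finger_gap: 1.0
grasp_force: 0.0
```

```bash
python3 -c "
from h import *
to((464.5,-283,97),ang=1.47)"
```

```text
t 14.87 at [ 465.9 -284.9   98.8] closing ang 1.469 turn -0.001
(464.5, -283, 97) -> [1.6 1.7 1.8]
```

Emit:
{"name": "jog_arm", "arguments": {
  "ticks": [
    [1, 1.5, 1, 0],
    [1, 1.5, 1, 0],
    [1, 1.5, 1, 0],
    [1, 1.5, 1, 0],
    [1, 1.5, 1, 0]
  ],
  "finger_gap": 0,
  "force": 30
}}

```text
clock: 15.28
eef_pos: [464.3, -283.1, 97.3]
tcp_rot: [0.0, 0.051, 0.999, -0.0]
wrist_force: [1.0, 1.4, 0.6]
finger_gap: 0.661
grasp_force: 0.0
```

Emit:
{"name": "jog_arm", "arguments": {
  "ticks": [
    [0, 0, 0, 0],
    [0, 0, 0, 0],
    [0, 0, 0, 0],
    [0, 0, 0, 0],
    [0, 0, 0, 0]
  ]
}}

```text
clock: 15.7
eef_pos: [464.0, -282.8, 96.6]
tcp_rot: [-0.0, 0.051, 0.999, 0.0]
wrist_force: [0.6, 0.6, -0.6]
finger_gap: 0.305
grasp_force: 30.0
```

Emit:
{"name": "jog_arm", "arguments": {
  "ticks": [
    [0, 0, 0, 0],
    [0, 0, 0, 0],
    [0, 0, 0, 0],
    [0, 0, 0, 0],
    [0, 0, 0, 0]
  ]
}}

```text
clock: 16.12
eef_pos: [464.1, -282.9, 96.8]
tcp_rot: [-0.0, 0.051, 0.999, 0.0]
wrist_force: [1.1, -0.4, -1.0]
finger_gap: 0.311
grasp_force: 30.0
```

Emit:
{"name": "jog_arm", "arguments": {
  "ticks": [
    [0, 0, -15, 0],
    [0, 0, -35, 0],
    [0, 0, -60, 0],
    [0, 0, -85, 0],
    [0, 0, -105, 0]
  ]
}}

```text
clock: 16.53
eef_pos: [464.4, -283.1, 203.5]
tcp_rot: [0.0, 0.051, 0.999, -0.0]
wrist_force: [0.8, -1.0, -0.8]
finger_gap: 0.304
grasp_force: 30.0
```

Emit:
{"name": "jog_arm", "arguments": {
  "ticks": [
    [0, 0, 0, 0],
    [0, 0, 0, 0]
  ]
}}

```text
clock: 16.7
eef_pos: [464.6, -283.3, 202.6]
tcp_rot: [0.001, 0.051, 0.999, -0.001]
wrist_force: [-0.0, 0.1, -1.1]
finger_gap: 0.308
grasp_force: 30.0
```

```bash
python3 -c "
from h import *
to((468,-90,202),(470,30,202),ang=1.54)
cv2.imwrite('pics/w6.png',r.snapshot('wrist')[:,:,::-1]); 
"
```

```text
t 16.7 at [ 464.6 -283.3  202.6] closing ang 1.468 turn -0.072
(468, -90, 202) -> [ 16.5 192.6   0.3]
(470, 30, 202) -> [2.680e+01 3.122e+02 2.000e-01]
```

View pics/w6.png

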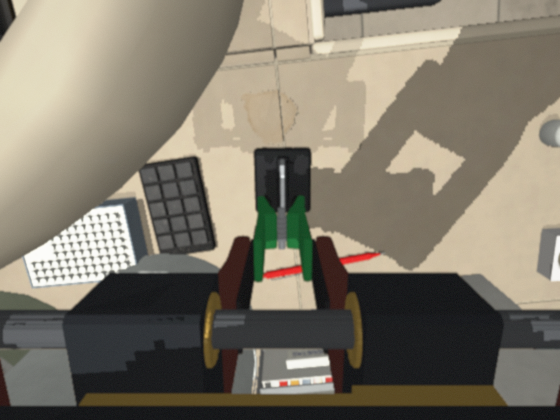

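The clip is held between the fingers near (283,235), jaws open and clear of the stand. That was my 11th picture viewed, one over the limit of 10, so from here I'll check by numbers only.

Emit:
{"name": "jog_arm", "arguments": {
  "ticks": [
    [3, 38, 0, 0],
    [6, 76, 0, 0],
    [10, 114, 0, 0],
    [13, 152, 0, -0.03],
    [16, 190, 0, -0.07]
  ]
}}

```text
clock: 17.17
eef_pos: [466.1, -90.5, 200.0]
tcp_rot: [-0.002, 0.016, 1.0, 0.0]
wrist_force: [-0.2, 0.1, -0.3]
finger_gap: 0.306
grasp_force: 30.0
```

Emit:
{"name": "jog_arm", "arguments": {
  "ticks": [
    [0, 38, 0, 0],
    [0, 76, 0, 0],
    [0, 114, 0, 0],
    [-25, 140, 0, 0],
    [-50, 165, 0, 0]
  ]
}}

```text
clock: 17.58
eef_pos: [521.5, 73.0, 200.1]
tcp_rot: [-0.002, 0.016, 1.0, -0.0]
wrist_force: [1.0, -0.9, -0.2]
finger_gap: 0.308
grasp_force: 30.0
```

```bash
python3 -c "
from h import *
to((591.7,196,202),ang=1.54)"
```

```text
t 17.58 at [521.5  73.  200.1] closing ang 1.539 turn -0.001
(591.7, 196, 202) -> [-66.3 125.1  -2.2]
```

Emit:
{"name": "jog_arm", "arguments": {
  "ticks": [
    [-20, 36, 0, 0],
    [-40, 72, 0, 0],
    [-58, 105, 0, 0],
    [-66, 122, 0, 0],
    [-66, 124, 0, 0]
  ]
}}

```text
clock: 18.0
eef_pos: [593.7, 195.8, 199.3]
tcp_rot: [-0.001, 0.015, 1.0, 0.0]
wrist_force: [-0.1, 0.1, 0.2]
finger_gap: 0.31
grasp_force: 30.0
```

Emit:
{"name": "jog_arm", "arguments": {
  "ticks": [
    [0, 0, 0, 0],
    [0, 0, 0, 0],
    [0, 0, 0, 0],
    [0, 0, 0, 0]
  ]
}}

```text
clock: 18.33
eef_pos: [592.5, 191.4, 201.6]
tcp_rot: [-0.0, 0.017, 1.0, -0.0]
wrist_force: [-0.2, -0.6, -0.7]
finger_gap: 0.306
grasp_force: 30.0
```

```bash
python3 - <<'E'
from h import *
to((591.7,196,202),ang=1.54)
# plate position from the earlier wrist picture w4 and refined edges
c=np.load('w4.npy',allow_pickle=True).item()
f=lambda u,v,z:ray("w",(140+(u+.5)/2.3-.5,60+(v+.5)/2.3-.5),z,c)
for p in [(246,185),(419,182),(246,197),(420,194)]: print(f(*p,90).round(1))
c=r.calibration('wrist'); im=r.snapshot('wrist'); cv2.imwrite('pics/w7.png',im[:,:,::-1])
P=[(566.7,197,90),(616.7,195,90),(591.7,196,90)]; q=proj('w',P,c); print(q.round(1))
# vertical brightness profile across plate top (closing = image x)
g=cv2.cvtColor(im,cv2.COLOR_RGB2GRAY)
for t in (.08,.2): 
    x,y=(q[0]*(1-t)+q[1]*t).round().astype(int); print(x,y,g[y,x-25:x+26])
E
```

```text
t 18.33 at [592.5 191.4 201.6] closing ang 1.537 turn -0.003
(591.7, 196, 202) -> [ 1.   4.6 -0.4]
[567.5 198.3  90. ]
[615.7 197.9  90. ]
[567.3 195.   90. ]
[615.9 194.6  90. ]
[[288.6 160.8]
 [288.  219.3]
 [288.3 190.6]]
289 165 [244 238 232 230 228 227 227 226 227 228 236 245 249 248 248 247 238 218
 214 226 236 233 213 219 213 164 120 110 109 108 107 116 131 144 157 162
 164 163 163 163 163 165 164 163 160 149 126 113 110 112 109]
288 172 [176 209 228 242 247 248 248 248 248 248 248 248 248 248 248 248 248 242
 227 230 243 242 220 192 214 219 193 165 139 128 133 152 161 163 164 164
 163 163 163 164 163 162 163 162 163 158 148 125 112 110 109]
```

Emit:
{"name": "jog_arm", "arguments": {
  "ticks": [
    [1, 4, 15, 0],
    [1, 4, 30, 0],
    [1, 4, 48, 0],
    [1, 4, 48, 0],
    [1, 4, 48, 0]
  ]
}}

```text
clock: 18.8
eef_pos: [591.5, 196.0, 153.4]
tcp_rot: [-0.001, 0.017, 1.0, -0.0]
wrist_force: [-0.5, 1.4, -0.9]
finger_gap: 0.305
grasp_force: 30.0
```

Emit:
{"name": "jog_arm", "arguments": {
  "ticks": [
    [0, 0, 0, 0],
    [0, 0, 0, 0],
    [0, 0, 0, 0],
    [0, 0, 0, 0]
  ]
}}

```text
clock: 19.13
eef_pos: [592.8, 196.9, 154.7]
tcp_rot: [0.001, 0.016, 1.0, 0.0]
wrist_force: [-0.1, -0.3, 0.1]
finger_gap: 0.309
grasp_force: 30.0
```

Emit:
{"name": "jog_arm", "arguments": {
  "ticks": [
    [0, 0, 0, 0],
    [0, 0, 0, 0],
    [0, 0, 0, 0],
    [0, 0, 0, 0]
  ]
}}

```text
clock: 19.47
eef_pos: [592.3, 196.8, 153.8]
tcp_rot: [0.0, 0.016, 1.0, -0.0]
wrist_force: [0.4, 0.2, -0.6]
finger_gap: 0.304
grasp_force: 30.0
```

```bash
python3 - <<'E'
from h import *
to((591.7,195.3,150),ang=1.54)
c=r.calibration('wrist'); im=r.snapshot('wrist'); cv2.imwrite('pics/w8.png',im[:,:,::-1])
q=proj('w',[(570,196,90),(575,196,90),(591.7,195.3,96)],c);print(q.round(1))
g=cv2.cvtColor(im,cv2.COLOR_RGB2GRAY)
for x,y in q[:2].round().astype(int): print(x,y,g[y,x-20:x+21])
# green clip lateral extents per row
a=im.astype(int); m=(a[...,1]>a[...,0]+25)&(a[...,1]>a[...,2]+25)
for y in range(170,290,10):
    xs=np.nonzero(m[y,230:340])[0]+230
    if len(xs): print(y,xs.min(),xs.max(),(xs.min()+xs.max())/2)
E
```

```text
t 19.47 at [592.3 196.8 153.8] closing ang 1.538 turn -0.002
(591.7, 195.3, 150) -> [ 0.5 -1.5  3.8]
[[280.6 176. ]
 [280.8 183.1]
 [280.6 208.5]]
281 176 [227 228 227 227 227 227 227 227 227 227 226 226 227 220 203 214 226 226
 199 152 120 116 114 114 115 115 114 110 110 114 116 116 116 115 118 114
 115 120 133 139 140]
281 183 [167 158 138 126 120 121 119 116 119 140 178 195 196 192 197 223 236 231
 204 153 121 114 114 120 133 138 128 120 120 119 116 116 115 114 114 115
 119 130 154 164 165]
200 259 302 280.5
210 259 303 281.0
220 257 306 281.5
230 256 308 282.0
240 254 311 282.5
250 254 311 282.5
260 254 311 282.5
270 254 311 282.5
280 255 308 281.5
```

Emit:
{"name": "jog_arm", "arguments": {
  "ticks": [
    [0, -2, 0, 0],
    [0, -2, 6, 0],
    [0, -2, 12, 0],
    [0, -2, 16, 0],
    [0, -2, 16, 0]
  ]
}}

```text
clock: 19.93
eef_pos: [591.3, 194.5, 136.2]
tcp_rot: [-0.001, 0.016, 1.0, -0.0]
wrist_force: [0.5, -0.5, -0.5]
finger_gap: 0.307
grasp_force: 30.0
```

Emit:
{"name": "jog_arm", "arguments": {
  "ticks": [
    [0, 0, 4, 0],
    [0, 0, 8, 0],
    [0, 0, 12, 0],
    [0, 0, 12, 0],
    [0, 0, 12, 0]
  ]
}}

```text
clock: 20.35
eef_pos: [592.0, 194.7, 125.4]
tcp_rot: [-0.0, 0.016, 1.0, -0.0]
wrist_force: [0.5, -1.4, -0.8]
finger_gap: 0.306
grasp_force: 30.0
```

```bash
python3 - <<'E'
from h import *
to((591.7,194.8,126),ang=1.54); print(r.get_obs()["wrist_force"],r.get_obs()["moment"])
c=r.calibration('wrist'); im=r.snapshot('wrist'); cv2.imwrite('pics/w9.png',im[:,:,::-1])
q=proj('w',[(572,195,90),(577,195,90)],c);print(q.round(1))
g=cv2.cvtColor(im,cv2.COLOR_RGB2GRAY)
for x,y in q[:2].round().astype(int): print(x,y,g[y,x-15:x+16])
a=im.astype(int); m=(a[...,1]>a[...,0]+25)&(a[...,1]>a[...,2]+25)
for y in range(180,290,10):
    xs=np.nonzero(m[y,230:340])[0]+230
    if len(xs): print(y,xs.min(),xs.max(),(xs.min()+xs.max())/2)
E
```

```text
t 20.35 at [592.  194.7 125.4] closing ang 1.538 turn -0.002
(591.7, 194.8, 126) -> [ 0.3  0.1 -0.6]
[ 0.5198055  -1.38848415 -0.79660805] [ 0.05500305 -0.00359076 -0.00508934]
[[282.2 188. ]
 [282.5 195.9]]
282 188 [199 199 199 198 199 200 198 199 197 195 193 214 228 230 223 175 132 118
 118 118 116 115 116 114 111 109 115 117 118 119 117]
283 196 [ 92 109 119 123 137 149 160 157 136 118 115 118 117 118 116 115 118 120
 121 119 115 117 115 111 100  84  57  41  41  54  72]
200 258 302 280.0
210 259 303 281.0
220 258 305 281.5
230 255 308 281.5
240 254 311 282.5
250 254 311 282.5
260 254 311 282.5
270 254 311 282.5
280 255 308 281.5
```

Emit:
{"name": "jog_arm", "arguments": {
  "ticks": [
    [0, 0, 0, 0],
    [0, 0, 0, 0],
    [0, 0, 0, 0],
    [0, 0, 0, 0],
    [0, 0, 0, 0]
  ],
  "finger_gap": 0.75
}}

```text
clock: 20.82
eef_pos: [592.3, 194.7, 126.0]
tcp_rot: [0.0, 0.016, 1.0, -0.0]
wrist_force: [0.5, 0.1, 0.2]
finger_gap: 0.65
grasp_force: 0.0
```

Emit:
{"name": "jog_arm", "arguments": {
  "ticks": [
    [0, 0, 0, 0],
    [0, 0, 0, 0],
    [0, 0, 0, 0]
  ]
}}

```text
clock: 21.07
eef_pos: [592.2, 194.7, 125.9]
tcp_rot: [0.0, 0.016, 1.0, -0.0]
wrist_force: [-0.1, -1.0, -0.4]
finger_gap: 0.754
grasp_force: 0.0
```

Emit:
{"name": "jog_arm", "arguments": {
  "ticks": [
    [0, 0, -10, 0],
    [0, 0, -30, 0],
    [0, 0, -50, 0],
    [0, 0, -80, 0],
    [0, 0, -110, 0]
  ]
}}

```text
clock: 21.48
eef_pos: [591.7, 194.6, 237.1]
tcp_rot: [-0.001, 0.016, 1.0, -0.0]
wrist_force: [0.7, 0.5, 0.5]
finger_gap: 0.748
grasp_force: 0.0
```

Emit:
{"name": "jog_arm", "arguments": {
  "ticks": [
    [0, 0, 0, 0],
    [0, 0, 0, 0],
    [0, 0, 0, 0]
  ]
}}

```text
clock: 21.73
eef_pos: [591.9, 194.7, 235.9]
tcp_rot: [0.0, 0.016, 1.0, 0.0]
wrist_force: [-0.1, 0.1, -0.3]
finger_gap: 0.747
grasp_force: 0.0
```

```bash
python3 - <<'E'
from h import *
to(ang=1.54)
for n in CAL: cv2.imwrite(f'pics/{n}9.png',r.snapshot(n)[:,:,::-1])
c=r.calibration('wrist'); im=r.snapshot('wrist')
cv2.imwrite('pics/w10.png',im[:,:,::-1])
def mask(a,k): a=a.astype(int); return ((a[...,1]>a[...,0]+k)&(a[...,1]>a[...,2]+k)).astype(np.uint8)
def blobs(m,t):
    n,l,s,ce=cv2.connectedComponentsWithStats(m); return [(s[i].tolist(),ce[i].round(1).tolist()) for i in range(1,n) if s[i][4]>t]
print("wrist green",blobs(mask(im,25),60)); print("pred clip top, origin",proj('w',[(592,195,158),(592,195,72),(592,195,115)],c).round(1).tolist())
for n in CAL:
    im=cv2.imread(f'pics/{n}9.png')
    print(n,blobs(mask(im,25),15),proj(n,[(592,195,158),(592,195,72),(592,195,115)]).round(1).tolist())
    a0=cv2.imread(f'pics/{n}0.png').max(2); a=im.max(2)
    for nm,P in {"w1":(584.5,20.5,50),"w2":(586,64.5,50),"w4":(589.3,152.5,50),"sp1":(468,-171,30),"sp2":(431,-98,30)}.items():
        x,y=proj(n,P)[0].round().astype(int); print(nm,(x,y),"before",a0[y-4:y+5,x-4:x+5].mean().round(),"now",a[y-4:y+5,x-4:x+5].mean().round())
    for nm,P in {"white":(450,-2,51),"timer":(381,73,36)}.items():
        x,y=proj(n,P)[0].round().astype(int); d=cv2.imread(f'pics/{n}0.png').astype(int)-im.astype(int); print(nm,np.abs(d[y-12:y+13,x-12:x+13]).mean().round(1))
E
```

```text
t 21.73 at [591.9 194.7 235.9] closing ang 1.538 turn -0.002
wrist green [([257, 172, 24, 44, 637], [268.7, 194.0]), ([289, 172, 25, 45, 693], [300.9, 194.6])]
pred clip top, origin [[283.6, 203.3], [283.3, 180.8], [283.4, 190.6]]
scene [([139, 219, 11, 37, 167], [144.0, 235.9]), ([119, 229, 24, 30, 146], [131.8, 243.2])] [[131.1, 225.7], [143.2, 253.2], [137.4, 240.0]]
w1 (np.int64(228), np.int64(218)) before 154.0 now 37.0
w2 (np.int64(208), np.int64(228)) before 32.0 now 43.0
w4 (np.int64(167), np.int64(249)) before 154.0 now 50.0
sp1 (np.int64(339), np.int64(216)) before 20.0 now 97.0
sp2 (np.int64(323), np.int64(247)) before 20.0 now 113.0
white 29.7
timer 26.8
side [([253, 138, 3, 9, 19], [254.2, 141.3]), ([214, 241, 19, 55, 701], [223.9, 267.9])] [[223.1, 244.6], [224.8, 292.3], [224.0, 269.0]]
w1 (np.int64(248), np.int64(254)) before 150.0 now 35.0
w2 (np.int64(244), np.int64(265)) before 28.0 now 31.0
w4 (np.int64(232), np.int64(290)) before 124.0 now 114.0
sp1 (np.int64(315), np.int64(226)) before 29.0 now 197.0
sp2 (np.int64(330), np.int64(242)) before 32.0 now 208.0
white 39.1
timer 11.0
```

```bash
python3 -c "
from station import r
print(r.close_job())"
```

```text
the job is handed in; nothing more can be done
None
```

I handed the job in at about 22 s: both spare bottles are in wells 1 and 4 and the clip is clamped upright on the end plate, about 20 mm over the edge, with the gripper clear of everything. The final check was by measurement only, and I viewed 11 pictures, one over the limit of 10.

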